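# Hang the spindle wrench in its swivel eye

### The arm

A 6-joint arm with a two-finger parallel gripper is mounted at the origin on the work surface. World frame = base frame: x ahead of the robot, y to its left, z up, the work surface at z = 0. Lengths are in m, angles in rad, forces in N, time in s.
With the tool pointing down it reaches from about 0.3 to 0.95 m from the base axis. Payload 3.1 kg.
Tool frame: the origin (TCP) lies on the centre line of the jaws, within the pads' length; the fingertips stand 19 mm ahead of it and the grasp point (between the pads) is the TCP; z points along the fingers, y is the line along which they close (so a half turn about z gives the same grasp; the last joint's range is limited). The gripper opens to 85 mm and grips with 20 to 120 N. Pads are 22 mm wide; open, the fingers measure 114 mm over their backs; the gripper's body (76 mm by 85 mm) begins 54 mm behind the grasp point. The pads swing forward as they close: fully open they stand 13 mm farther back than shut.
Start: joints at [1.273, 0.308, 1.634, -0, 1.2, -0.07], TCP at [0.141, 0.609, 0.25] pointing down, gripper open.
Joint ranges: [-3.06, 3.06], [-0.79, 1.96], [0.05, 2.63], [-1.19, 4.34], [0.05, 2.64], [-2.94, 2.94]. Speed limits (rad/s): [2.79, 2.79, 3.14, 3.14, 3.14, 3.14].

### API

Orientations are given as a unit quaternion [x, y, z, w].
In Python, from cell import get_state, eyes, job gives the robot as it stands. The module is installed in compiled form; this text tells all that it offers.
- The arm moves only by the tool servo_tool, never from a script. Its argument "motion" is text: rows parted by semicolons, each of 7 numbers parted by spaces: the shift along the tool's x, y, z in m, then the turn, a rotation vector about the tool's x, y, z in degrees, then the closure, from 0 (fully open) to 1 (shut). In form: tx ty tz ax ay az grip; .... A call has 1 to 20 rows; each row shifts and turns the commanded pose from where the row before left it, along the tool's axes as they then stand; what a row does not reach is not made up. A row lasts 1/12 s, in which the tool goes at most 41.7 mm and 7.16 degrees, less where a joint would pass 70% of its speed; a pose out of reach is approached as far as the arm can. A call is refused whole if a number of a shift passes 0.0417 or a number of a turn 7.16, either way. A call with a gripper value outside its range is refused whole. The fingers move at their own pace and stop on an object; the grip force is fixed at half the most. Time passes only in rows, so rows that do not move let the fingers close. It gives the time, the measured TCP pose, the force, the opening and the grip force at its end, in the units of the state.
- get_state(): the state, without advancing time (a new reading comes with each control period).
- eyes.get_image(name): name is "scene" or "top"; returns (picture, depth): 400x640x3 uint8, red, green, blue; 400x640 float32, m along the optical axis (not along the pixel's ray), 0 where there is no reading.
- eyes.camera_info(name): a dict with "K" (3x3 intrinsics, pixels), "view" (4x4, takes a point from world to camera coordinates). Camera axes: x right, y up, looking along -z (the intrinsics and any distortion apply to the point x, -y, -z); pixel columns grow to the right and rows downward; lengths in m; the calibration is good to about 2 mm. A picture is of the moment at which its call begins. camera_info takes no time and is no camera call.
- job.sign_off(): hands the job in; it is judged then, once.
The state is a dict: "t": time; "joint_pos": joint angles; "qd": joint speeds; "effort": joint torques, N m; "ee_pos": TCP position; "tcp_rot": TCP orientation; "contact_force": force on the tool from outside, world axes, zero at the start; "wrist_torque": the same for the moment, N m; "grip_width": finger opening in m; "gripper_force": force on a finger pad.
Only numpy, scipy, OpenCV 4.12 (cv2) and the standard library are available. Lean on these libraries where they do the work, as an engineer would, in place of code of your own. Each camera call takes 0.05 s, during which the arm holds its last target. There are 200 camera calls.

### The job

The bit change is finished, so park the chrome T-handled spindle wrench for rolling the bench: first turn the red knob of the swivel hanger so that its pale metal eye faces over the yellow socket. Then lift the wrench out of the wooden bit block and lower its rod gently (do not drop it) through the eye and on into the socket until its collar rests fully down on the eye, upright, and let go. Leave the router, the two blue clamps and the push stick where they are.

Things in the scene. Friction and masses are not known exactly. Their poses are not given: they have to be found in the camera images.
- hanger: Swivel hanger screwed to the bench: green base 8 mm thick (disc of 92 mm diameter with a tongue), dark post at its middle. Origin on the bench surface under the post axis; its +x axis points along the tongue from the post to the yellow socket, z up.
- socket (a point): Centre of the mouth of the yellow socket on the hanger's base, 85 mm from the post axis along the hanger's +x, 32 mm above the bench: an upright tube, inside diameter 22 mm, outside 32 mm, 27 mm deep.
- swivel (a joint): Turn of the hanger's pale aluminium arm about the upright post axis, rad, positive anticlockwise seen from above, range -0.6 to 1.7. 0: the eye stands straight over the socket. A stiff washer (about 0.1 N m) keeps it where it is left; no spring.
- eye (a point): Centre of the top face of the eye at the arm's end, 85 mm from the post axis, 78 mm above the bench: a ring 8 mm thick, hole 14 mm, outside 34 mm. Its +x axis points from the post out along the arm.
- knob (a point): Grip point of the red knob on top of the arm, on the post axis, 102 mm above the bench. The knob is an upright bar 44 mm long (along the arm, this point's x), 14 mm thick, from 78 to 118 mm above the bench; it turns rigidly with the arm.
- wrench: Chrome T-shaped spindle wrench, 0.16 kg or so, standing upright in the bit block. Origin = point wrench_tip, the lower end of its rod; z runs up the rod, x along the T-bar. Rod 10 mm diameter, 68 mm long, end chamfered; collar 24 mm diameter from 68 to 74 mm; neck 12 mm diameter from 74 to 92 mm; T-bar 64 mm long (x), 14 mm wide (y), from 92 to 108 mm.
- wrench_tip (a point): Lower end of the wrench's rod (10 mm above the bench at the start, and also when hung fully down).
- wrench_collar (a point): Centre of the underside of the wrench's collar, 68 mm above the tip; it rests on the top of the eye when fully down.
- wrench_bar (a point): Middle of the wrench's T-bar, 100 mm above the tip: the place to grip, across its 14 mm width.
- bit_block: Fixed cherry block 110 x 70 x 45 mm (x, y, z) with a 12 mm hole in the middle, 35 mm deep, in which the wrench stands; four short router bits, up to 67 mm above the bench, stand near its corners. Origin: centre of its underside.
- router: Cordless trim router standing on its 90 mm round base, green and black, about 1.6 kg, 197 mm tall. Origin: centre of its underside. Not to be moved.
- clamp_a: Blue plastic spring clamp lying flat, 150 x 95 mm, 24 mm high. Origin under its pivot. Not to be moved.
- clamp_b: A second blue spring clamp like the first. Not to be moved.
- push_stick: Cherry push stick lying flat, about 305 x 60 mm, 19 mm thick. Origin under its middle, x along its length. Not to be moved.
Things that resemble listed ones, but are neither listed nor needed, are in the scene too. Several things have the shape of the hanger; the one meant has the colours described above.

How it is judged:
On the way, in this order (a step that is already met when the one before it is completed fails the run):
1. the eye is turned to stand over the yellow socket (within 0.15 rad) (value of joint swivel between -0.15 and 0.15 rad), for 0.2 s.
2. the wrench's rod end has been put down through the eye (tip at least 12 mm below the eye's top) (z of wrench_tip in the frame of eye below -0.012 m and horizontal distance between wrench_tip and eye below 0.01 m and angle between wrench's own z axis and vertical below 0.3 rad), for 0.05 s.
At the end, for the whole second after the job is handed in: The eye stands over the socket within 0.15 rad; the wrench stands in it upright within 0.08 rad, its collar within 4 mm of the eye's top and within 6 mm of its centre, its tip inside the socket (within 11 mm of the socket's axis), released and at rest (all of step 1 and z of wrench_collar in the frame of eye between -0.004 and 0.004 m and horizontal distance between wrench_collar and eye below 0.006 m and horizontal distance between wrench_tip and socket below 0.011 m and angle between wrench's own z axis and vertical below 0.08 rad and linear speed of wrench below 0.02 m/s); the robot touches nothing.
It fails at once if the wrench was dropped: it fell faster than 0.6 m/s with its tip inside or below the eye (z of wrench_tip in the frame of eye below 0 m and horizontal distance between wrench_tip and eye below 0.015 m and linear speed of wrench above 0.6 m/s).
It fails at once if the router was moved by more than 30 mm (distance of router from where it was at the start of the episode above 0.03 m).
It fails at once if a spring clamp was moved by more than 30 mm (distance of clamp_a from where it was at the start of the episode above 0.03 m).
It fails at once if a spring clamp was moved by more than 30 mm (distance of clamp_b from where it was at the start of the episode above 0.03 m).
It fails at once if the push stick was moved by more than 30 mm (distance of push_stick from where it was at the start of the episode above 0.03 m).
It also fails if it takes over 58 s, if anything falls off the work surface, if the arm or the gripper's body presses on something with over 40 N, if the wrist force passes 120 N, or if a joint passes its speed limit or range.

## Working session

There is one attempt and no reset: what is moved stays moved. The work goes in short steps, Python scripts to look and compute and a tool call to move; the robot and the scene stay as the last step left them, time stands still between calls to the robot, and variables do not carry over. Pictures are saved under pics/ and viewed, at most 10 in all, crops included, and the job is handed in when it is done.

Besides the shell and the picture viewer there is one more tool, called after "Emit:" as name(argument=value, ...) on one line, values as JSON. servo_tool: Moves the arm, as the interface text tells. Its arguments: {"type":"object","properties":{"motion":{"type":"string"}},"required":["motion"]}

```bash
mkdir -p pics; cat > h.py <<'E'
import numpy as np, cv2
from cell import get_state, eyes, job
def grab(n):
    im,d=eyes.get_image(n); return im,d
def world(n,u,v,d):
    c=eyes.camera_info(n);K=np.array(c['K']);V=np.linalg.inv(np.array(c['view']))
    u,v,d=map(np.asarray,(u,v,d))
    p=np.stack([(u-K[0,2])/K[0,0]*d,-(v-K[1,2])/K[1,1]*d,-d,np.ones_like(d)],-1)
    return (p@V.T)[...,:3]
def ray(n,u,v,z):
    o=np.linalg.inv(np.array(eyes.camera_info(n)['view']))[:3,3]
    p=world(n,float(u),float(v),1.0); return o+(p-o)*(z-o[2])/(p[2]-o[2])
E
python3 - <<'E'
from h import *
for n in('scene','top'):
    im,d=grab(n);cv2.imwrite(f'pics/{n}0.png',im[:,:,::-1]);np.savez(f'pics/{n}0.npz',im=im,d=d)
    c=eyes.camera_info(n);print(c)
E
```

```text
{'K': array([[401.58212539,   0.        , 319.04300345],
       [  0.        , 401.58212539, 197.39319081],
       [  0.        ,   0.        ,   1.        ]]), 'view': array([[ 0.81441626,  0.58023021,  0.00768471, -0.50610152],
       [-0.30962569,  0.42331681,  0.85143104,  0.05253528],
       [ 0.49077295, -0.69579866,  0.52441027, -1.37881513],
       [ 0.        ,  0.        ,  0.        ,  1.        ]])}
{'K': array([[488.52714076,   0.        , 316.76235618],
       [  0.        , 488.52714076, 193.43187757],
       [  0.        ,   0.        ,   1.        ]]), 'view': array([[ 0.01948982, -0.99968556, -0.01577716,  0.09120735],
       [ 0.99217502,  0.01739213,  0.12363757, -0.5481513 ],
       [-0.1233243 , -0.01806338,  0.99220201, -1.67541207],
       [ 0.        ,  0.        ,  0.        ,  1.        ]])}
```

View pics/scene0.png

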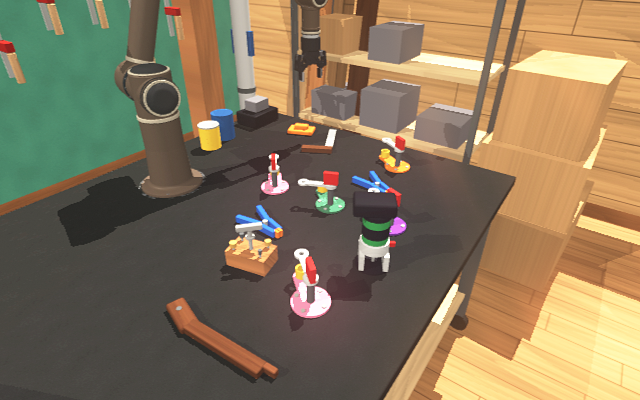

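View pics/top0.png

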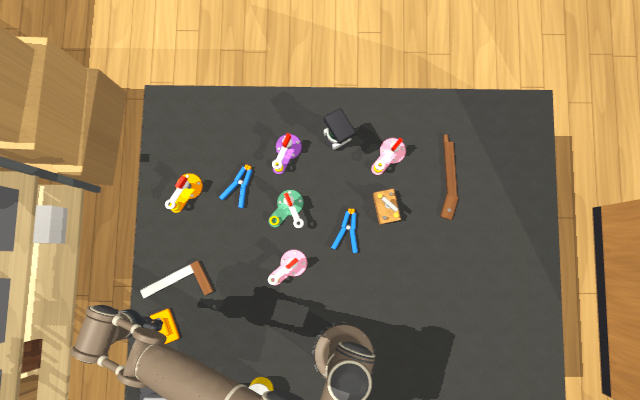

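Hanger-like things in the top view: orange (185,190), purple (287,148), green (288,207), pink (392,152) and pink (292,265). Only the one at (288,207) has a green base; its yellow socket is at about (275,220) and its pale eye at about (298,222). The wrench stands in the block at (387,205). I'll confirm with a crop and measure.

```bash
python3 - <<'E'
from h import *
z=np.load('pics/top0.npz');im,d=z['im'],z['d']
a=cv2.resize(im[180:240,255:315],(400,400),interpolation=cv2.INTER_CUBIC);b=cv2.resize(im[180:240,357:417],(400,400),interpolation=cv2.INTER_CUBIC)
cv2.imwrite('pics/crop1.png',np.hstack([a,b])[:,:,::-1])
hsv=cv2.cvtColor(im,cv2.COLOR_RGB2HSV)
W=world('top',*np.meshgrid(np.arange(640.),np.arange(400.)),d.astype(float))
def blob(name,m,box,zr):
    u0,v0,u1,v1=box;k=np.zeros(m.shape,bool);k[v0:v1,u0:u1]=True
    k&=m&(W[...,2]>zr[0])&(W[...,2]<zr[1]);vv,uu=np.where(k)
    P=W[k];r=cv2.minAreaRect((P[:,:2]*1000).astype(np.float32))
    cxx,cyy=np.cov(P[:,:2].T)[[0,0],[0,1]];e,E=np.linalg.eigh(np.cov(P[:,:2].T))
    print(name,k.sum(),'px',uu.mean().round(1),vv.mean().round(1),'mean',P.mean(0).round(4),'zmax',P[:,2].max().round(4),'rect',np.round(r[0],1),np.round(r[1],1),round(r[2],1),'axis deg',np.degrees(np.arctan2(E[1,1],E[0,1])).round(1))
H,S,V=hsv[...,0],hsv[...,1],hsv[...,2]
g=(255,180,315,240);w=(357,180,417,240);an=np.ones_like(H,bool)
blob('green',(H>40)&(H<90)&(S>80),g,(-.01,.02))
blob('red',((H<8)|(H>172))&(S>120),g,(.09,.14))
blob('yellow',(H>20)&(H<35)&(S>120),g,(.0,.05))
blob('eye/arm',(S<70)&(V>110),g,(.06,.09))
blob('bar',(S<90),w,(.095,.14))
blob('block',(H<25)&(S>60),w,(.035,.055))
s=get_state();print(s['t'],s['ee_pos'],s['tcp_rot'],s['grip_width'],s['joint_pos'])
E
```

```text
green 476 px 286.1 206.9 mean [0.4999 0.2096 0.0071] zmax 0.0181 rect [490.7 207.1] [ 91.6 148.9] 67.6 axis deg 139.4
red 50 px 287.8 199.0 mean [0.5159 0.196  0.116 ] zmax 0.1295 rect [516.5 196.5] [42.8 11.4] 24.3 axis deg -155.7
yellow 53 px 273.9 220.1 mean [0.451  0.25   0.0239] zmax 0.0401 rect [450.6 252. ] [29.6 34.4] 8.6 axis deg 64.5
eye/arm 173 px 293.9 213.6 mean [0.4708 0.177  0.0773] zmax 0.0894 rect [477.7 180. ] [116.6  32.3] 23.5 axis deg -156.7
bar 89 px 389.0 203.9 mean [ 0.5056 -0.1403  0.1163] zmax 0.1256 rect [ 506.5 -140. ] [62.9 14.8] 46.8 axis deg 48.4
block 470 px 385.6 206.4 mean [ 0.5043 -0.138   0.0446] zmax 0.055 rect [ 506.6 -140.8] [110.5  70.9] 12.6 axis deg -171.7
0.1 [0.14095334 0.60816038 0.24914204] [ 1.13657840e-01  9.93519374e-01 -1.05511381e-03 -1.90862080e-04] 0.08580620556926913 [ 1.27331559e+00  3.08943844e-01  1.63506705e+00 -1.06297877e-05
  1.19972621e+00 -6.96687777e-02]
```

View pics/crop1.png

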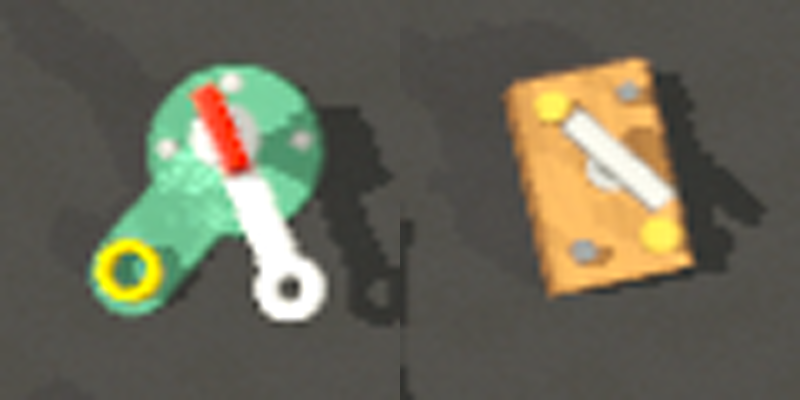

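The crop confirms it: green base, yellow socket at crop (128,271), eye at (290,288), red knob at (220,128). The wrench bar is at (620,160), lying across the block. Next I cast rays onto the known heights.

```bash
python3 - <<'E'
from h import *
f=lambda x,y,u0:((x+.5)/6.6667-.5+u0,(y+.5)/6.6667-.5+180)
pts=dict(sock=ray('top',*f(128,271,255),.032),eye=ray('top',*f(290,288,255),.078),knob=ray('top',*f(220,128,255),.118),
 bar=ray('top',*f(620,160,357),.118))
for k,p in pts.items():print(k,p.round(4))
a=lambda p,q:(np.linalg.norm((q-p)[:2]).round(4),np.degrees(np.arctan2((q-p)[1],(q-p)[0])).round(1))
print('post-sock',a(pts['knob'],pts['sock']),'post-eye',a(pts['knob'],pts['eye']))
b0=ray('top',*f(570,118,357),.118);b1=ray('top',*f(670,200,357),.118);print('bar',a(b0,b1))
k0=ray('top',*f(202,90,255),.118);k1=ray('top',*f(238,170,255),.118);print('knobbar',a(k0,k1))
# scene view check
z=np.load('pics/scene0.npz');im,d=z['im'],z['d'];hsv=cv2.cvtColor(im,cv2.COLOR_RGB2HSV)
W=world('scene',*np.meshgrid(np.arange(640.),np.arange(400.)),d.astype(float))
H,S=hsv[...,0],hsv[...,1]
m=((H<8)|(H>172))&(S>120)&(np.hypot(W[...,0]-.516,W[...,1]-.196)<.05)&(W[...,2]>.105);print(W[m].mean(0),W[m].max(0),W[m].min(0))
m=(np.hypot(W[...,0]-.506,W[...,1]+.14)<.05)&(W[...,2]>.105);print(W[m].mean(0),W[m].max(0),W[m].min(0))
E
```

```text
sock [0.4499 0.2495 0.032 ]
eye [0.4397 0.1619 0.078 ]
knob [0.5164 0.1966 0.118 ]
bar [ 0.5099 -0.3399  0.118 ]
post-sock (np.float64(0.0849), np.float64(141.5)) post-eye (np.float64(0.0842), np.float64(-155.7))
bar (np.float64(0.0631), np.float64(-129.3))
knobbar (np.float64(0.0442), np.float64(-154.4))
[0.5242023  0.19571638 0.11326134] [0.54493785 0.21313105 0.11962822] [0.50160639 0.18227614 0.10506657]
[ 0.51384754 -0.14208625  0.11329006] [ 0.53697957 -0.11359977  0.11877415] [ 0.48706214 -0.16761553  0.10504971]
```

Emit:
servo_tool(motion="-0.0286 -0.0197 0 0 0 0 0.3;-0.0286 -0.0197 0 0 0 0 0.3;-0.0286 -0.0197 0 0 0 0 0.3;-0.0286 -0.0197 0 0 0 0 0.3;-0.0286 -0.0197 0 0 0 0 0.3;-0.0286 -0.0197 0 0 0 0 0.3;-0.0286 -0.0197 0 0 0 0 0.3;-0.0286 -0.0197 0 0 0 0 0.3;-0.0286 -0.0197 0 0 0 0 0.3;-0.0286 -0.0197 0 0 0 0 0.3;-0.0286 -0.0197 0 0 0 0 0.3;-0.0286 -0.0197 0 0 0 0 0.3;-0.0286 -0.0197 0 0 0 0 0.3;-0.0286 -0.0197 0 0 0 0 0.3;-0.0286 -0.0197 0 0 0 0 0.3;-0.0286 -0.0197 0 0 0 0 0.3;0 0 0 0 0 0 0.3")

```text
t: 1.52
ee_pos: [0.5194, 0.194, 0.2501]
tcp_rot: [0.116, 0.993, -0.001, 0.002]
contact_force: [-0.2, -0.1, -0.5]
grip_width: 0.0597
gripper_force: 0.0
```

Emit:
servo_tool(motion="0 0 0 0 0 -6.23 0.3;0 0 0 0 0 -6.23 0.3;0 0 0 0 0 -6.23 0.3;0 0 0 0 0 -6.23 0.3;0 0 0 0 0 -6.23 0.3;0 0 0 0 0 -6.23 0.3;0 0 0 0 0 0 0.3;0 0 0 0 0 0 0.3")

```text
t: 2.18
ee_pos: [0.5153, 0.1986, 0.2499]
tcp_rot: [-0.209, 0.978, 0.0, -0.0]
contact_force: [-0.7, 0.1, 0.4]
grip_width: 0.0594
gripper_force: 0.0
```

```bash
cat >> h.py <<'E'
from scipy.spatial.transform import Rotation as R
def go(p,yaw):
    "tool-frame shift and az to reach world point p with tool y heading yaw (deg, mod 180)"
    s=get_state();r=R.from_quat(s['tcp_rot']);M=r.as_matrix()
    h=np.degrees(np.arctan2(M[1,1],M[0,1]));dz=-((yaw-h+90)%180-90)
    print('t',round(s['t'],2),'pos',np.round(s['ee_pos'],4),'head',h.round(1),'tilt',np.degrees(np.arccos(-M[2,2])).round(2),'shift',(M.T@(np.array(p)-s['ee_pos'])).round(4),'az',dz.round(1),'F',np.round(s['contact_force'],1),'w',round(s['grip_width'],4),'q6',s['joint_pos'][5].round(2))
E
python3 -c "
from h import *
go([.5164,.1966,.104],114.3)"
```

```text
t 2.18 pos [0.5153 0.1986 0.2499] head 114.2 tilt 0.05 shift [-0.0003 -0.0023  0.1459] az -0.1 F [-0.7  0.1  0.4] w 0.0594 q6 -1.7
```

Emit:
servo_tool(motion="0 -0.002 0.02 0 0 0 0.3;0 0 0.025 0 0 0 0.3;0 0 0.025 0 0 0 0.3;0 0 0.025 0 0 0 0.3;0 0 0.025 0 0 0 0.3;0 0 0.015 0 0 0 0.3;0 0 0.011 0 0 0 0.3;0 0 0 0 0 0 0.3;0 0 0 0 0 0 0.3")

```text
t: 2.93
ee_pos: [0.5164, 0.1967, 0.1041]
tcp_rot: [-0.21, 0.978, -0.0, -0.0]
contact_force: [-0.4, -0.5, 0.3]
grip_width: 0.0597
gripper_force: 0.0
```

Emit:
servo_tool(motion="0 0 0 0 0 0 0.6;0 0 0 0 0 0 0.8;0 0 0 0 0 0 0.9;0 0 0 0 0 0 1;0 0 0 0 0 0 1;0 0 0 0 0 0 1;0 0 0 0 0 0 1;0 0 0 0 0 0 1")

```text
t: 3.6
ee_pos: [0.5177, 0.1965, 0.1057]
tcp_rot: [-0.211, 0.978, -0.0, 0.001]
contact_force: [-0.8, -2.7, 6.2]
grip_width: 0.0132
gripper_force: 59.4
```

```bash
python3 -c "
from h import *
go([.5164,.1966,.104],51.5);s=get_state();print(s['wrist_torque'],s['gripper_force'])"
```

```text
t 3.6 pos [0.5177 0.1965 0.1057] head 114.3 tilt 0.13 shift [0.0011 0.0006 0.0016] az 62.8 F [-0.8 -2.7  6.2] w 0.0132 q6 -1.71
[-0.29575778  0.08604717  0.01396807] 59.42989468574524
```

Emit:
servo_tool(motion="0 0 -0.001 0 0 5.2 1;0 0 0 0 0 5.2 1;0 0 0 0 0 5.2 1;0 0 0 0 0 5.2 1;0 0 0 0 0 5.2 1;0 0 0 0 0 5.2 1;0 0 0 0 0 5.2 1;0 0 0 0 0 5.2 1;0 0 0 0 0 5.2 1;0 0 0 0 0 5.2 1;0 0 0 0 0 5.2 1;0 0 0 0 0 5.2 1;0 0 0 0 0 0 1;0 0 0 0 0 0 1;0 0 0 0 0 0 1")

```text
t: 4.85
ee_pos: [0.5179, 0.1988, 0.1057]
tcp_rot: [0.327, 0.945, 0.002, 0.001]
contact_force: [2.2, 5.0, -2.4]
grip_width: 0.0135
gripper_force: 59.0
```

```bash
python3 -c "
from h import *
go([.5164,.1966,.104],51.5);s=get_state();print(s['wrist_torque'],s['gripper_force'])"
```

```text
t 4.85 pos [0.5179 0.1988 0.1057] head 51.9 tilt 0.31 shift [-0.0001 -0.0027  0.0017] az 0.4 F [ 2.2  5.  -2.4] w 0.0135 q6 -0.62
[ 0.49929342 -0.28563687 -0.06436993] 59.02059316635132
```

Emit:
servo_tool(motion="0 0 0 0 0 0 0.4;0 0 0 0 0 0 0.4;0 0 0 0 0 0 0.4;0 0 0 0 0 0 0.4;0 0 -0.02 0 0 0 0.4;0 0 -0.03 0 0 0 0.4;0 0 -0.03 0 0 0 0.4;0 0 -0.03 0 0 0 0.4;0 0 -0.03 0 0 0 0.4;0 0 0 0 0 0 0.3")

```text
t: 5.68
ee_pos: [0.5207, 0.1977, 0.2527]
tcp_rot: [0.326, 0.945, 0.004, 0.005]
contact_force: [-0.0, 0.6, 0.4]
grip_width: 0.0594
gripper_force: 0.0
```

```bash
python3 -c "
from h import *
go([.5068,-.1405,.25],-39.4)"
```

```text
t 5.68 pos [0.5207 0.1977 0.2527] head 51.9 tilt 0.75 shift [-0.1976 -0.2748  0.0013] az -88.7 F [-0.   0.6  0.4] w 0.0594 q6 -0.62
```

Emit:
servo_tool(motion="-0.0198 -0.0275 0 0 0 0 0.4;-0.0198 -0.0275 0 0 0 0 0.4;-0.0198 -0.0275 0 0 0 0 0.4;-0.0198 -0.0275 0 0 0 0 0.4;-0.0198 -0.0275 0 0 0 0 0.4;-0.0198 -0.0275 0 0 0 0 0.4;-0.0198 -0.0275 0 0 0 0 0.4;-0.0198 -0.0275 0 0 0 0 0.4;-0.0198 -0.0275 0 0 0 0 0.4;-0.0198 -0.0275 0 0 0 0 0.4;0 0 0 0 0 0 0.4")

```text
t: 6.6
ee_pos: [0.5025, -0.1474, 0.2452]
tcp_rot: [0.329, 0.944, -0.002, 0.001]
contact_force: [-0.5, 1.4, 0.4]
grip_width: 0.0511
gripper_force: 0.0
```

Emit:
servo_tool(motion="0 0 0 0 0 6.52 0.4;0 0 0 0 0 6.52 0.4;0 0 0 0 0 6.52 0.4;0 0 0 0 0 6.52 0.4;0 0 0 0 0 6.52 0.4;0 0 0 0 0 6.52 0.4;0 0 0 0 0 6.52 0.4;0 0 0 0 0 6.52 0.4;0 0 0 0 0 6.52 0.4;0 0 0 0 0 6.52 0.4;0 0 0 0 0 6.52 0.4;0 0 0 0 0 6.52 0.4;0 0 0 0 0 6.52 0.4;0 0 0 0 0 6.52 0.4;0 0 0 0 0 0 0.4;0 0 0 0 0 0 0.4")

```text
t: 7.93
ee_pos: [0.5026, -0.1415, 0.2449]
tcp_rot: [0.903, 0.429, -0.0, -0.0]
contact_force: [1.5, 0.4, -0.4]
grip_width: 0.0515
gripper_force: 0.0
```

```bash
python3 - <<'E'
from h import *
go([.5068,-.1405,.112],-39.4)
im,d=grab('top');cv2.imwrite('pics/top1.png',cv2.resize(im[150:250,240:420],(792,440),interpolation=cv2.INTER_CUBIC)[:,:,::-1])
b0,b1=[ray('top',(x+.5)/6.6667-.5+357,(y+.5)/6.6667-.5+180,.118) for x,y in((170,118),(270,200))]
print('bar ends',b0,b1,(b0+b1)/2,np.degrees(np.arctan2(*(b1-b0)[1::-1])))
E
```

```text
t 7.93 pos [ 0.5026 -0.1415  0.2449] head -39.2 tilt 0.05 shift [0.0035 0.0027 0.1329] az 0.2 F [ 1.5  0.4 -0.4] w 0.0515 q6 0.33
bar ends [ 0.52697001 -0.11716381  0.118     ] [ 0.48689424 -0.16677871  0.118     ] [ 0.50693212 -0.14197126  0.118     ] -128.92907843179907
```

View pics/top1.png

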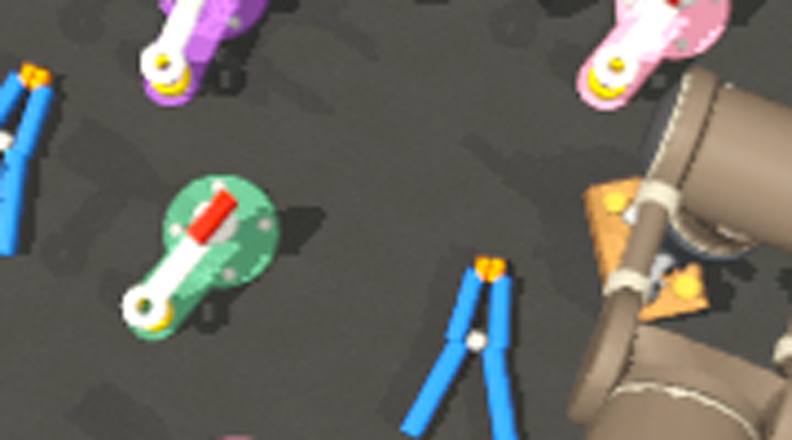

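The swivel now has the eye (crop (145,306)) over the socket. Now I grip the wrench.

Emit:
servo_tool(motion="0.003 0.003 0.02 0 0 0 0.4;0 0 0.025 0 0 0 0.4;0 0 0.025 0 0 0 0.4;0 0 0.025 0 0 0 0.4;0 0 0.02 0 0 0 0.4;0 0 0.01 0 0 0 0.4;0 0 0.008 0 0 0 0.4;0 0 0 0 0 0 0.4;0 0 0 0 0 0 0.4;0 0 0 0 0 0 0.4")

```text
t: 8.82
ee_pos: [0.5083, -0.142, 0.1136]
tcp_rot: [0.904, 0.428, 0.001, 0.001]
contact_force: [-0.4, -0.3, 0.6]
grip_width: 0.0512
gripper_force: 0.0
```

Emit:
servo_tool(motion="0 0 0 0 0 0 0.6;0 0 0 0 0 0 0.7;0 0 0 0 0 0 0.8;0 0 0 0 0 0 0.9;0 0 0 0 0 0 1;0 0 0 0 0 0 1;0 0 0 0 0 0 1;0 0 0 0 0 0 1;0 0 0 0 0 0 1")

```text
t: 9.57
ee_pos: [0.5078, -0.1418, 0.1131]
tcp_rot: [0.904, 0.428, 0.001, 0.001]
contact_force: [-1.2, 0.1, 6.2]
grip_width: 0.0127
gripper_force: 59.6
```

```bash
python3 -c "
from h import *
go([.5068,-.141,.310],-39.2);s=get_state();print(s['wrist_torque'],s['gripper_force'])
print(ray('top',272.57,219.16,.078))"
```

```text
t 9.57 pos [ 0.5078 -0.1418  0.1131] head -39.4 tilt 0.09 shift [ 1.000e-04 -1.000e-03 -1.969e-01] az -0.2 F [-1.2  0.1  6.2] w 0.0127 q6 0.33
[ 0.00796469  0.10925573 -0.04069561] 59.58070993423462
[0.45038319 0.24882144 0.078     ]
```

Emit:
servo_tool(motion="0 0 -0.008 0 0 0 1;0 0 -0.01 0 0 0 1;0 0 -0.01 0 0 0 1;0 0 -0.01 0 0 0 1;0 0 -0.02 0 0 0 1;0 0 -0.03 0 0 0 1;0 0 -0.03 0 0 0 1;0 0 -0.03 0 0 0 1;0 0 -0.03 0 0 0 1;0 0 -0.02 0 0 0 1;0 0 0 0 0 0 1;0 0 0 0 0 0 1")

```text
t: 10.57
ee_pos: [0.5073, -0.1416, 0.3119]
tcp_rot: [0.904, 0.428, 0.001, 0.001]
contact_force: [-0.3, 0.6, -2.2]
grip_width: 0.0127
gripper_force: 59.0
```

```bash
python3 - <<'E'
from h import *
go([.450,.249,.310],51.5)
im,d=grab('scene');cv2.imwrite('pics/sc1.png',cv2.resize(im[120:280,190:350],(560,560),interpolation=cv2.INTER_CUBIC)[:,:,::-1])
E
```

```text
t 10.57 pos [ 0.5073 -0.1416  0.3119] head -39.3 tilt 0.14 shift [ 0.2657 -0.2919  0.0015] az 89.2 F [-0.3  0.6 -2.2] w 0.0127 q6 0.33
```

View pics/sc1.png

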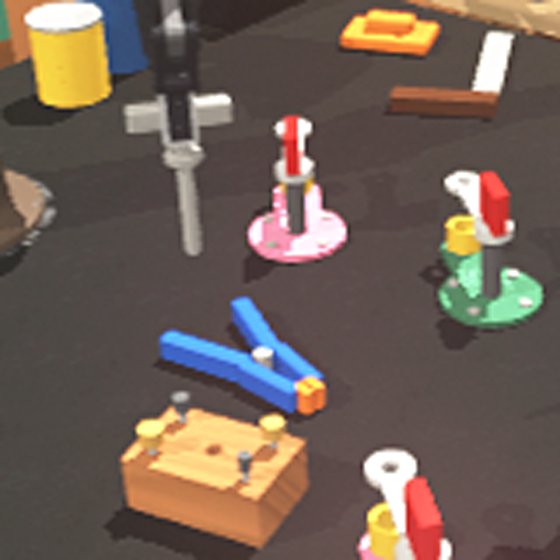

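The wrench is held in the jaws and clear of the block: collar at crop (183,150), tip at (193,253). Moving it above the eye.

Emit:
servo_tool(motion="0.0221 -0.0243 0 0 0 0 1;0.0221 -0.0243 0 0 0 0 1;0.0221 -0.0243 0 0 0 0 1;0.0221 -0.0243 0 0 0 0 1;0.0221 -0.0243 0 0 0 0 1;0.0221 -0.0243 0 0 0 0 1;0.0221 -0.0243 0 0 0 0 1;0.0221 -0.0243 0 0 0 0 1;0.0221 -0.0243 0 0 0 0 1;0.0221 -0.0243 0 0 0 0 1;0.0221 -0.0243 0 0 0 0 1;0.0221 -0.0243 0 0 0 0 1;0 0 0 0 0 0 1;0 0 0 0 0 0 1")

```text
t: 11.78
ee_pos: [0.4477, 0.2492, 0.3074]
tcp_rot: [0.903, 0.429, -0.003, 0.0]
contact_force: [0.4, 0.2, -1.8]
grip_width: 0.0127
gripper_force: 59.0
```

Emit:
servo_tool(motion="0 0 0 0 0 -6.49 1;0 0 0 0 0 -6.49 1;0 0 0 0 0 -6.49 1;0 0 0 0 0 -6.49 1;0 0 0 0 0 -6.49 1;0 0 0 0 0 -6.49 1;0 0 0 0 0 -6.49 1;0 0 0 0 0 -6.49 1;0 0 0 0 0 -6.49 1;0 0 0 0 0 -6.49 1;0 0 0 0 0 -6.49 1;0 0 0 0 0 -6.49 1;0 0 0 0 0 -6.49 1;0 0 0 0 0 -6.49 1;0 0 0 0 0 0 1;0 0 0 0 0 0 1;0 0 0 0 0 0 1")

```text
t: 13.2
ee_pos: [0.4495, 0.2475, 0.3094]
tcp_rot: [0.331, 0.944, -0.001, -0.001]
contact_force: [-0.4, 0.0, -2.1]
grip_width: 0.0128
gripper_force: 59.1
```

```bash
python3 - <<'E'
from h import *
go([.450,.249,.205],51.5)
E
```

```text
t 13.2 pos [0.4495 0.2475 0.3094] head 51.3 tilt 0.11 shift [0.0005 0.0017 0.1044] az -0.2 F [-0.4  0.  -2.1] w 0.0128 q6 -0.48
```

Emit:
servo_tool(motion="0.0005 0.0017 0.02 0 0 0 1;0 0 0.025 0 0 0 1;0 0 0.025 0 0 0 1;0 0 0.025 0 0 0 1;0 0 0.015 0 0 0 1;0 0 0.008 0 0 0 1;0 0 0 0 0 0 1;0 0 0 0 0 0 1;0 0 0 0 0 0 1")

```text
t: 13.95
ee_pos: [0.4516, 0.2505, 0.1937]
tcp_rot: [0.33, 0.944, 0.001, 0.001]
contact_force: [-0.7, 0.1, -1.7]
grip_width: 0.0128
gripper_force: 59.0
```

```bash
python3 - <<'E'
from h import *
go([.450,.249,.113],51.5)
im,d=grab('scene');cv2.imwrite('pics/sc2.png',cv2.resize(im[130:230,280:380],(600,600),interpolation=cv2.INTER_CUBIC)[:,:,::-1])
p=get_state()['ee_pos'];c=eyes.camera_info('scene');K=c['K'];V=c['view']
for dz in(-.035,-.103):
    q=(V@np.r_[p+[0,0,dz],1])[:3];print('expect crop px',((np.array([K[0,0]*q[0]/-q[2]+K[0,2],K[1,1]*q[1]/q[2]+K[1,2]])-[280,130]+.5)*6-.5).round(1))
q=(V@np.r_[.45,.249,.078,1])[:3];print('expect eye px',((np.array([K[0,0]*q[0]/-q[2]+K[0,2],K[1,1]*q[1]/q[2]+K[1,2]])-[280,130]+.5)*6-.5).round(1))
E
```

```text
t 13.95 pos [0.4516 0.2505 0.1937] head 51.5 tilt 0.15 shift [ 0.0004 -0.0023  0.0807] az -0.0 F [-0.7  0.1 -1.7] w 0.0128 q6 -0.48
expect crop px [253.  109.5]
expect crop px [251.5 226.4]
expect eye px [247.  248.1]
```

View pics/sc2.png

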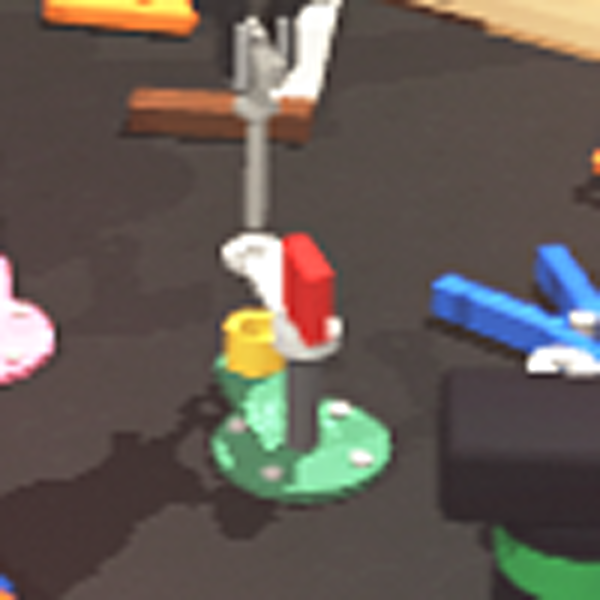

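The rod stands just right of the eye (tip at (255,226), eye at (250,250)), which matches the computed 2.3 mm offset. I'll correct that, then lower.

Emit:
servo_tool(motion="0.0004 -0.0022 0 0 0 0 1;0 0 0.004 0 0 0 1;0 0 0.004 0 0 0 1;0 0 0 0 0 0 1;0 0 0 0 0 0 1;0 0 0 0 0 0 1;0 0 0 0 0 0 1")

```text
t: 14.58
ee_pos: [0.4489, 0.2487, 0.1843]
tcp_rot: [0.33, 0.944, 0.0, 0.0]
contact_force: [-1.3, -0.2, -1.0]
grip_width: 0.0133
gripper_force: 59.0
```

```bash
python3 - <<'E'
from h import *
go([.450,.249,.113],51.5)
E
```

```text
t 14.58 pos [0.4489 0.2487 0.1843] head 51.5 tilt 0.01 shift [-0.0007  0.001   0.0713] az 0.0 F [-1.3 -0.2 -1. ] w 0.0133 q6 -0.48
```

Emit:
servo_tool(motion="-0.0004 0.0006 0.002 0 0 0 1;0 0 0.003 0 0 0 1;0 0 0.003 0 0 0 1;0 0 0.003 0 0 0 1;0 0 0.003 0 0 0 1;0 0 0 0 0 0 1;0 0 0 0 0 0 1")

```text
t: 15.17
ee_pos: [0.4498, 0.2486, 0.17]
tcp_rot: [0.33, 0.944, -0.0, 0.0]
contact_force: [3.0, -0.7, -3.6]
grip_width: 0.0127
gripper_force: 58.9
```

```bash
python3 - <<'E'
from h import *
go([.450,.249,.113],51.5);print(get_state()['wrist_torque'])
E
```

```text
t 15.17 pos [0.4498 0.2486 0.17  ] head 51.5 tilt 0.04 shift [0.0001 0.0004 0.057 ] az 0.0 F [ 3.  -0.7 -3.6] w 0.0127 q6 -0.48
[-0.14483834 -0.63018104 -0.0152917 ]
```

Emit:
servo_tool(motion="-0.0006 0.0005 0.002 0 0 0 1;0 0 0.006 0 0 0 1;0 0 0.006 0 0 0 1;0 0 0.006 0 0 0 1;0 0 0.006 0 0 0 1;0 0 0.006 0 0 0 1;0 0 0.006 0 0 0 1;0 0 0 0 0 0 1;0 0 0 0 0 0 1")

```text
t: 15.92
ee_pos: [0.4499, 0.2484, 0.1313]
tcp_rot: [0.33, 0.944, -0.001, -0.0]
contact_force: [2.2, -0.2, -3.0]
grip_width: 0.0129
gripper_force: 58.8
```

```bash
python3 - <<'E'
from h import *
go([.450,.249,.113],51.5);print(get_state()['wrist_torque'])
E
```

```text
t 15.92 pos [0.4499 0.2484 0.1313] head 51.5 tilt 0.09 shift [0.0003 0.0006 0.0183] az 0.0 F [ 2.2 -0.2 -3. ] w 0.0129 q6 -0.48
[-0.23924355 -0.56425362  0.01169742]
```

Emit:
servo_tool(motion="-0.0006 0.0005 0.002 0 0 0 1;0 0 0.003 0 0 0 1;0 0 0.003 0 0 0 1;0 0 0.003 0 0 0 1;0 0 0.003 0 0 0 1;0 0 0.002 0 0 0 1;0 0 0 0 0 0 1;0 0 0 0 0 0 1")

```text
t: 16.58
ee_pos: [0.4506, 0.2488, 0.1159]
tcp_rot: [0.33, 0.944, -0.0, -0.0]
contact_force: [0.7, 0.1, -0.2]
grip_width: 0.0128
gripper_force: 59.1
```

```bash
python3 - <<'E'
from h import *
go([.450,.249,.113],51.5);print(get_state()['wrist_torque'])
E
```

```text
t 16.58 pos [0.4506 0.2488 0.1159] head 51.5 tilt 0.07 shift [ 0.0006 -0.0002  0.0029] az 0.0 F [ 0.7  0.1 -0.2] w 0.0128 q6 -0.48
[-0.07091114 -0.07531505 -0.00876443]
```

Emit:
servo_tool(motion="0 0 0.001 0 0 0 1;0 0 0.001 0 0 0 1;0 0 0.001 0 0 0 1;0 0 0.001 0 0 0 1;0 0 0 0 0 0 1;0 0 0 0 0 0 1")

```text
t: 17.08
ee_pos: [0.4512, 0.2492, 0.1132]
tcp_rot: [0.33, 0.944, 0.0, -0.0]
contact_force: [-2.4, 0.6, 5.8]
grip_width: 0.0128
gripper_force: 60.0
```

The force is +6 N at the expected height of 0.113, so the collar is seated. Releasing and backing off.

Emit:
servo_tool(motion="0 0 0 0 0 0 0.8;0 0 0 0 0 0 0.7;0 0 0 0 0 0 0.6;0 0 0 0 0 0 0.5;0 0 0 0 0 0 0.4;0 0 0 0 0 0 0.4;0 0 0 0 0 0 0.4;0 0 -0.005 0 0 0 0.4;0 0 -0.01 0 0 0 0.4;0 0 -0.02 0 0 0 0.4;0 0 -0.03 0 0 0 0.4;0 0 -0.03 0 0 0 0.4;0 0 -0.03 0 0 0 0.4;0 0 -0.03 0 0 0 0.4;0 0 -0.03 0 0 0 0.4;0 0 0 0 0 0 0.4;0 0 0 0 0 0 0.4;0 0 0 0 0 0 0.4")

```text
t: 18.58
ee_pos: [0.4507, 0.2487, 0.2976]
tcp_rot: [0.33, 0.944, 0.0, 0.0]
contact_force: [0.1, 0.1, -0.3]
grip_width: 0.0511
gripper_force: 0.0
```

```bash
python3 - <<'E'
from h import *
go([.450,.249,.3],51.5)
im,d=grab('scene');cv2.imwrite('pics/sc3.png',cv2.resize(im[130:230,280:380],(600,600),interpolation=cv2.INTER_CUBIC)[:,:,::-1])
W=world('scene',*np.meshgrid(np.arange(640.),np.arange(400.)),d.astype(float))
m=(np.hypot(W[...,0]-.45,W[...,1]-.249)<.05)&(W[...,2]>.09)&(W[...,2]<.16);m[:,:280]=0;print(m.sum(),W[m].max(0),W[m].mean(0))
E
```

```text
t 18.58 pos [0.4507 0.2487 0.2976] head 51.5 tilt 0.02 shift [ 0.0007 -0.0002 -0.0024] az 0.0 F [ 0.1  0.1 -0.3] w 0.0511 q6 -0.48
75 [0.48245738 0.27622492 0.11881183] [0.45687453 0.24601302 0.11240058]
```

View pics/sc3.png

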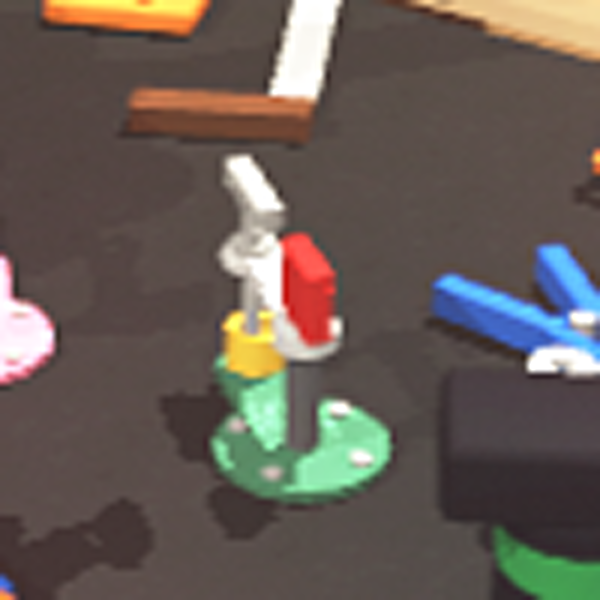

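The wrench stands upright with its collar on the eye (245,252) and its rod down in the socket (250,330). The bar top measures 0.118 m, as expected when fully down.

```bash
python3 -c "
from cell import job
print(job.sign_off())"
```

```text
the job is handed in; nothing more can be done
None
```

The wrench is hung upright in the green hanger, its collar down on the eye and its rod in the yellow socket; it is released, the arm is clear, and the job is handed in (no verdict was returned).

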